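# File the sample jars by height

## Robot

A 6-joint arm with a two-finger parallel gripper is mounted at the origin on the work surface. World frame = base frame: x ahead of the robot, y to its left, z up, the work surface at z = 0. Lengths are in mm, angles in degrees, forces in N, time in s.
With the tool pointing down it reaches from about 350 to 850 mm from the base axis. Payload 8.1 kg.
Tool frame: the origin (TCP) lies midway between the tips of the shut fingers; the grasp point (between the pads) lies 19 mm behind it; x points along the fingers, y is the direction in which the jaws open and shut, and the axes are right-handed (so a half turn about x gives the same grasp; the last joint's range is limited). The gripper opens to 85 mm and grips with 20 to 120 N. Pads are 22 mm wide; open, the fingers measure 114 mm over their backs; the gripper's body (76 mm by 85 mm) begins 54 mm behind the grasp point. The pads swing forward as they close: fully open they stand 13 mm farther back than shut.
Start: joints at [-79.148, 7.471, 85.268, -0, 87.261, -4.893], TCP at [162.833, -577.487, 231.292] pointing down, gripper open.
Joint ranges: [-169.43, 169.43], [-51.17, 129.36], [1.28, 143.12], [-76.62, 256.62], [0, 156.53], [-152.29, 152.29]. Speed limits (degrees/s): [136.94, 136.94, 159.86, 180, 180, 180].

## Interface

Orientations are given as [roll, pitch, yaw] about the fixed x, y, z axes, in that order (R = Rz(yaw) Ry(pitch) Rx(roll)).
In Python, from bench import r gives the robot as it stands.
- The arm moves only by the tool move_arm, never from a script. Its argument "deltas" is a list of rows, each a list of 2 entries, a list of its own where there are three numbers: the shift along the tool's x, y, z in mm, then the turn about the tool's x in degrees. A call has 1 to 12 rows; each row is the pose to reach, as a shift and turn from the pose measured when the call began, along the tool's axes at that moment; what a row does not reach only later rows make up. A row lasts 1/8 s, in which the tool goes at most 62.5 mm and 10.7 degrees, less where a joint would pass 70% of its speed; a pose out of reach is approached as far as the arm can. A call with a gripper value outside its range is refused whole. "jaw" is the opening, from -1 (shut) to 1 (fully open), set as the call begins (left out, the last holds). The fingers move at their own pace and stop on an object; "squeeze" is the grip in N (left out, the last holds). Time passes only in rows, so rows that repeat a pose let the fingers close. It gives the time, the measured TCP pose, the force and the opening at its end, in the units of the state.
- r.sense(): the state, without advancing time (a new reading comes with each control period).
- r.snapshot(name): name is "side" or "top"; returns (picture, depth): 480x640x3 uint8, red, green, blue; 480x640 float32, mm along the optical axis (not along the pixel's ray), 0 where there is no reading.
- r.get_calibration(name): a dict with "fovy" (degrees; the focal length in pixels is half the picture's height over the tangent of half this angle, whatever the lens; pixels are square), "cx", "cy" (the principal point, pixels), "position" and "attitude" of the camera in the world. Camera axes: x right, y down, z forward; pixel columns grow to the right and rows downward; lengths in mm; the calibration is good to about 2 mm. A picture is of the moment at which its call begins. get_calibration takes no time and is no camera call.
- r.hand_in(): hands the job in, once; it reports no verdict.
The state is a dict: "time": time; "joint_pos": joint angles; "qd": joint speeds; "joint_efforts": joint torques, N m; "tool_pos": TCP position; "tcp_rot": TCP orientation; "ft_force": force on the tool from outside, world axes, zero at the start; "wrist_torque": the same for the moment, N m; "finger_gap": finger opening in mm.
Only numpy, scipy, OpenCV 4.12 (cv2) and the standard library are available. Lean on these libraries where they do the work, as an engineer would, in place of code of your own. Each camera call takes 0.05 s, during which the arm holds its last target. There are 200 camera calls.

## Task

Line up the four blue-capped sample jars on the filing rack by height, one standing upright in the middle of each black pad: the shortest on the pad next to the red end block, then each taller one in turn, the tallest at the far end. Set them down without dropping or tipping any, and leave the two red-capped jars where they stand.

Things in the scene. Friction and masses are not known exactly. Their poses are not given: they have to be found in the camera images.
- jar60: the shortest of four blue-capped sample jars: a white upright plastic cylinder 36 mm in diameter from bottom to top, 60 mm tall overall, of which the top 16 mm is the blue cap (fixed to it, same diameter); about 60 g or somewhat more or less. It stands loose on the table. Origin: centre of its underside; z up through the cap. Round, so its yaw means nothing.
- jar85: the second shortest of four blue-capped sample jars: a white upright plastic cylinder 36 mm in diameter from bottom to top, 85 mm tall overall, of which the top 16 mm is the blue cap (fixed to it, same diameter); about 80 g or somewhat more or less. It stands loose on the table. Origin: centre of its underside; z up through the cap. Round, so its yaw means nothing.
- jar110: the second tallest of four blue-capped sample jars: a white upright plastic cylinder 36 mm in diameter from bottom to top, 110 mm tall overall, of which the top 16 mm is the blue cap (fixed to it, same diameter); about 100 g or somewhat more or less. It stands loose on the table. Origin: centre of its underside; z up through the cap. Round, so its yaw means nothing.
- jar135: the tallest of four blue-capped sample jars: a white upright plastic cylinder 36 mm in diameter from bottom to top, 135 mm tall overall, of which the top 16 mm is the blue cap (fixed to it, same diameter); about 120 g or somewhat more or less. It stands loose on the table. Origin: centre of its underside; z up through the cap. Round, so its yaw means nothing.
- pad1: first pad, the one next to the red end block: a flat black rubber disc, 56 mm across, 3 mm thick, fixed on the filing rack; four in a straight row 65 mm apart. Origin: centre of its underside; its top is 3 mm higher (11 mm above the table). x runs along the row, away from the red end block. Red block: 30 mm tall, its face 32 mm from here.
- pad2: second pad from the red end block: a flat black rubber disc, 56 mm across, 3 mm thick, fixed on the filing rack; four in a straight row 65 mm apart. Origin: centre of its underside; its top is 3 mm higher (11 mm above the table). x runs along the row, away from the red end block. The rack's tray is aluminium, 260 x 80 mm, 8 mm thick, fixed to the table.
- pad3: third pad from the red end block: a flat black rubber disc, 56 mm across, 3 mm thick, fixed on the filing rack; four in a straight row 65 mm apart. Origin: centre of its underside; its top is 3 mm higher (11 mm above the table). x runs along the row, away from the red end block. The row may point in any direction.
- pad4: fourth pad, farthest from the red end block: a flat black rubber disc, 56 mm across, 3 mm thick, fixed on the filing rack; four in a straight row 65 mm apart. Origin: centre of its underside; its top is 3 mm higher (11 mm above the table). x runs along the row, away from the red end block.
- red_jar_a: a red-capped jar of the same make, 36 mm in diameter and 75 mm tall, standing loose among the blue-capped ones; not part of the job, to be left alone. Origin: centre of its underside, z up.
- red_jar_b: a red-capped jar of the same make, 36 mm in diameter and 120 mm tall, standing loose among the blue-capped ones; not part of the job, to be left alone. Origin: centre of its underside, z up.

How it is judged:
By the outcome, as a careful person would: the job done as asked, in the order asked, and still so for the second after the job is handed in, with the robot touching nothing.
It also fails if it takes over 104 s, if anything falls off the work surface, if the arm or the gripper's body presses on something with over 40 N, if the wrist force passes 120 N, or if a joint passes its speed limit or range.

## Working session

There is one attempt and no reset: what is moved stays moved. The work goes in short steps, Python scripts to look and compute and a tool call to move; the robot and the scene stay as the last step left them, time stands still between calls to the robot, and variables do not carry over. Pictures are saved under pics/ and viewed, about 12 in all and at most 16, crops included, and the job is handed in when it is done.

Besides the shell and the picture viewer there is one more tool, called after "Call:" as name([rows], argument=value, ...), one row to a line, values as JSON. move_arm: Moves the arm, as the interface text tells. Its arguments: {"type":"object","properties":{"deltas":{"type":"array","items":{"type":"array"}},"jaw":{"type":"number"},"squeeze":{"type":"number"}},"required":["deltas"]}

```bash
ls; mkdir -p pics
python3 - <<'E'
from bench import r
import cv2,numpy as np
s=r.sense();print(s['tool_pos'],s['tcp_rot'],s['finger_gap'],s['time'])
for n in("side","top"):
    im,d=r.snapshot(n);cv2.imwrite(f'pics/{n}0.png',im[:,:,::-1]);np.savez(f'{n}0.npz',im=im,d=d);print(n,r.get_calibration(n))
E
```

```text
pics
[ 162.74286041 -576.93831284  230.22922806] [-94.33615678  89.8934366  101.41018717] 85.3756119776582 0.0
side {'fovy': 45.19744933956557, 'cx': 315.99570885259715, 'cy': 241.37716856939142, 'position': array([-244.01624076,  764.64029104,  860.48551862]), 'attitude': array([-126.86091431,    0.81808896, -134.28115251])}
top {'fovy': 48.457266390887085, 'cx': 319.6023776808125, 'cy': 238.82944065495997, 'position': array([ 469.9644001 ,   11.36712904, 1108.58812342]), 'attitude': array([-174.82079413,   -0.6508939 ,  -90.65098857])}
```

View pics/top0.png

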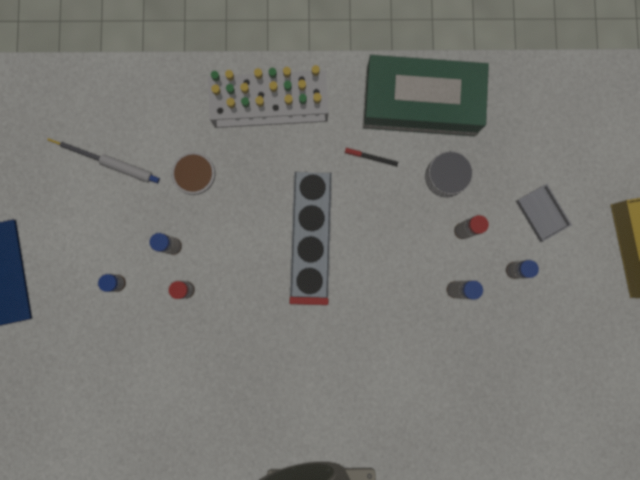

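View pics/side0.png

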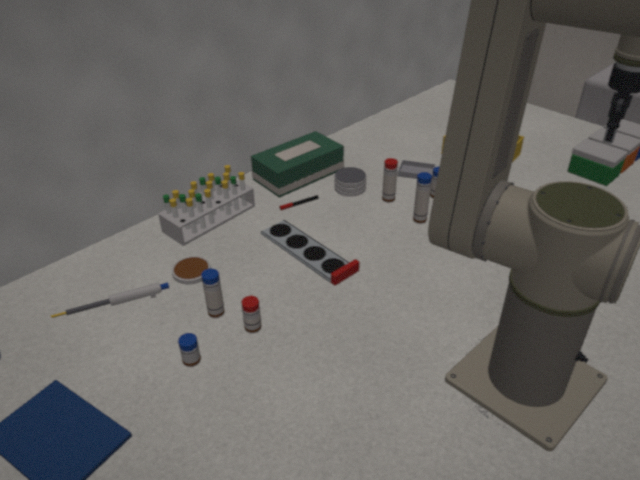

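The top view shows blue caps at about (160,242), (108,283), (472,290) and (528,268), and red caps at (178,290) and (478,225). The pads are at (309,281) up to (312,187), with the red block at (309,300). The side view agrees, with the arm hiding part of the right-hand group.

```bash
cat > h.py <<'E'
import numpy as np,cv2
from scipy.spatial.transform import Rotation as Ro
from bench import r
def world(n,d):
    c=r.get_calibration(n);f=240/np.tan(np.radians(c['fovy']/2))
    v,u=np.mgrid[:480,:640]
    p=np.stack([(u-c['cx'])/f*d,(v-c['cy'])/f*d,d],-1)
    return p@Ro.from_euler('xyz',c['attitude'],degrees=True).as_matrix().T+c['position']
def blobs(im,W,d,kind,amin=60):
    h=cv2.cvtColor(im,cv2.COLOR_RGB2HSV).astype(int);H,S,V=h[...,0],h[...,1],h[...,2]
    m={'blue':(abs(H-112)<12)&(S>120),'red':((H<8)|(H>172))&(S>120),'black':(V<60)&(S<100)}[kind]&(d>0)
    n,l,st,ce=cv2.connectedComponentsWithStats(m.astype(np.uint8))
    out=[]
    for i in range(1,n):
        if amin<st[i,4]<1500:
            P=W[l==i];z=np.percentile(P[:,2],80);Q=P[abs(P[:,2]-z)<5]
            mm=(Q[:,:2].min(0)+Q[:,:2].max(0))/2
            out.append((ce[i].round(),st[i,4],Q.mean(0).round(1),mm.round(1),np.ptp(Q[:,:2],axis=0).round(1)))
    return out
E
python3 - <<'E'
from h import *
for n in('top','side'):
    a=np.load(n+'0.npz');W=world(n,a['d'])
    print(n,'table z', np.median(W[330:380,150:420,2] if n=='top' else W[320:400,300:400,2]))
    for k in('blue','red','black'):
        for b in blobs(a['im'],W,a['d'],k):print(k,*b)
E
```

```text
top table z 0.7095269468179595
blue [159. 242.] 216 [558.1 299.7 110.8] [558.5 299.9] [28.5 31. ]
blue [529. 269.] 176 [ 500.9 -403.5   86.1] [ 501.  -403.4] [25.2 29.1]
blue [107. 283.] 218 [483.7 413.6  60.6] [483.6 413.7] [29.3 32.6]
blue [473. 290.] 205 [ 462.5 -278.8  135.6] [ 462.4 -278.5] [27.3 29.6]
red [478. 224.] 231 [ 584.3 -298.3  121.1] [ 584.1 -298.6] [30.9 33.2]
red [178. 290.] 226 [468.3 272.4  75.6] [468.5 271.8] [28.9 31.9]
red [309. 300.] 204 [443.5  21.4  30.9] [443.4  21.7] [10.8 74.3]
black [422. 124.] 884 [ 796.4 -208.5   69.6] [ 800.6 -211.7] [ 28.  233.3]
black [379. 159.] 111 [ 736.  -127.9   12.5] [ 735.5 -128.4] [23.1 71.4]
black [312. 187.] 460 [678.2  11.9  11.9] [679.   12.4] [49.7 50.1]
black [311. 218.] 466 [613.3  14.8  11.9] [613.9  15.1] [48.8 49.8]
black [310. 249.] 483 [548.6  17.6  12. ] [548.5  17.8] [49.8 49.6]
black [309. 280.] 481 [483.7  19.9  11.9] [483.8  20.5] [47.3 49.4]
black [304. 473.] 839 [204.4  14.9 324.2] [204.   17.8] [12.1 65.6]
side table z -0.13635613003174285
blue [424. 178.] 119 [ 457.8 -276.1  134.9] [ 457.8 -278. ] [31.4 
[... 260 characters left out ...]
3.7] [20.2 79.9]
red [250. 304.] 214 [464.2 275.   74.6] [464.9 274.4] [33.1 35.1]
black [476. 100.] 450 [154.5  56.9 616.6] [154.7  56.3] [3.4 4.7]
black [297. 169.] 1099 [ 814.9 -177.6   70. ] [ 852.5 -211. ] [141.8 237.8]
black [305. 200.] 70 [ 731.7 -128.8    9.9] [ 730.9 -128.9] [24.8 68.6]
black [280. 230.] 199 [675.9  11.9  10.7] [676.9  11.6] [52.8 53.2]
black [477. 246.] 208 [100.5  87.7 318.5] [101.   86.7] [19.4  7.8]
black [297. 241.] 219 [610.6  14.9  11.3] [612.   14.1] [53.4 55.4]
black [314. 253.] 229 [545.5  18.   11.2] [545.9  18.4] [52.5 51.3]
black [331. 265.] 202 [485.9  20.1  11. ] [487.4  20.2] [41.3 52.8]
black [613. 293.] 112 [-95.2  44.2 314.2] [-95.  43.] [6.8 6.4]
```

```bash
cat > g.py <<'E'
import sys
from h import *
s=r.sense();T=Ro.from_euler('xyz',s['tcp_rot'],degrees=True).as_matrix();p=s['tool_pos']
print('t',s['time'],'tcp',p.round(1),'gap',round(s['finger_gap'],1),'F',np.round(s['ft_force'],1))
print('tool axes',T.T.round(3).tolist(),'q',np.round(s['joint_pos']))
y=T[:,1]; print('turn to put jaw on world y:',[round((np.degrees(np.arctan2(y@[0,0,0]+T[:,2]@[0,k,0],y@[0,k,0]))),1) for k in(1,-1)])
for a in sys.argv[1:]:
    w=np.array(eval(a));print(w,'->',(T.T@(w-p)).round(1))
E
python3 g.py 501,-403,230 461,-278,230
```

```text
t 0.1 tcp [ 162.7 -577.   230.3] gap 85.4 F [ 0.8  0.  -0.1]
tool axes [[-0.0, 0.002, -1.0], [0.271, -0.962, -0.002], [-0.962, -0.271, -0.0]] q [-79.   8.  85.   0.  87.  -5.]
turn to put jaw on world y: [np.float64(-164.3), np.float64(15.7)]
[ 501 -403  230] -> [   0.5  -75.7 -372.8]
[ 461 -278  230] -> [   0.8 -206.8 -368.2]
```

Call:
move_arm([
  [[0,-10,-50],4],
  [[0,-20,-105],8],
  [[0,-32,-160],12],
  [[0,-43,-215],15.7],
  [[0,-55,-270],15.7],
  [[0,-66,-325],15.7],
  [[0,-76,-373],15.7],
  [[0,-76,-373],15.7],
  [[0,-76,-373],15.7],
  [[0,-76,-373],15.7],
], jaw=1)

```text
time: 1.35
tool_pos: [500.0, -403.4, 230.3]
tcp_rot: [-63.7, 89.9, 116.3]
ft_force: [0.2, -0.3, -0.2]
finger_gap: 85.3
```

```bash
python3 g.py 501,-403,230 501,-403,33
python3 - <<'E'
from h import *
im,d=r.snapshot('side');cv2.imwrite('pics/s1.png',im[:,:,::-1])
W=world('side',d)
for k in('blue','red'):
    for b in blobs(im,W,d,k,30):print(k,*b)
im,d=r.snapshot('top');cv2.imwrite('pics/t1.png',im[:,:,::-1])
E
```

```text
t 1.35 tcp [ 500.  -403.4  230.3] gap 85.3 F [ 0.2 -0.3 -0.2]
tool axes [[-0.001, 0.002, -1.0], [-0.001, -1.0, -0.002], [-1.0, 0.001, 0.001]] q [-43.  14.  78.   0.  88.  47.]
turn to put jaw on world y: [np.float64(180.0), np.float64(-0.0)]
[ 501 -403  230] -> [ 0.3 -0.4 -1. ]
[ 501 -403   33] -> [197.3  -0.   -1.1]
blue [424. 178.] 116 [ 458.2 -276.7  134.6] [ 458.3 -278.8] [31.3 33.8]
blue [210. 276.] 198 [554.  302.7 109.2] [555.4 302.7] [34.1 32.8]
blue [187. 342.] 237 [479.3 416.2  59.4] [480.4 416.5] [33.9 33.9]
red [391. 163.] 100 [ 580.  -297.   119.7] [ 581.  -299.5] [30.7 34.8]
red [286. 206.] 43 [747.2 -73.3  11.5] [748.5 -74.6] [19.2 35.6]
red [344. 271.] 358 [439.9  25.6  29.1] [441.1  24.3] [22.4 78.7]
red [250. 304.] 215 [464.3 275.1  74.5] [464.5 275.5] [33.8 33.8]
```

View pics/s1.png

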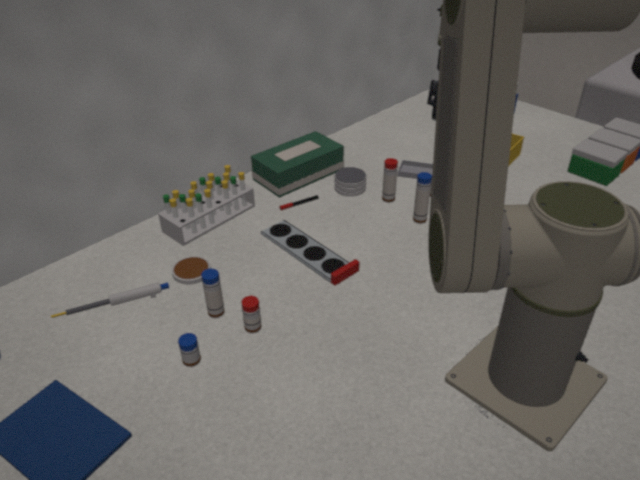

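The arm hides jar85 from the side view, and the rest of the scene is unchanged. The grasp has ±24 mm of room, so I'll descend.

Call:
move_arm([
  [[50,0,0],0],
  [[100,0,0],0],
  [[140,0,0],0],
  [[170,0,0],0],
  [[190,0,0],0],
  [[197,0,0],0],
  [[197,0,0],0],
  [[197,0,0],0],
])

```text
time: 2.45
tool_pos: [500.9, -404.1, 35.3]
tcp_rot: [169.5, 89.9, -10.5]
ft_force: [-0.3, -0.3, 1.0]
finger_gap: 85.4
```

Call:
move_arm([
  [[0,0,0],0],
  [[0,0,0],0],
  [[0,0,0],0],
  [[0,0,0],0],
  [[0,0,0],0],
  [[0,0,0],0],
  [[0,0,0],0],
  [[0,0,0],0],
], jaw=-1, squeeze=25)

```text
time: 3.45
tool_pos: [501.2, -404.3, 35.7]
tcp_rot: [161.1, 89.9, -19.0]
ft_force: [0.0, -0.2, 5.3]
finger_gap: 35.7
```

```bash
python3 g.py 548,17.5,130
```

```text
t 3.45 tcp [ 501.2 -404.3   35.7] gap 35.7 F [ 0.  -0.2  5.3]
tool axes [[0.002, -0.001, -1.0], [-0.001, -1.0, 0.001], [-1.0, 0.001, -0.002]] q [-43.  23.  88.   0.  69.  47.]
turn to put jaw on world y: [np.float64(179.9), np.float64(-0.1)]
[548.   17.5 130. ] -> [ -94.5 -421.7  -46.6]
```

Call:
move_arm([
  [[-25,0,0],0],
  [[-70,0,0],0],
  [[-120,0,0],0],
  [[-150,0,0],0],
  [[-160,-30,-4],0],
  [[-160,-75,-8],0],
  [[-160,-120,-13],0],
  [[-160,-165,-18],0],
  [[-160,-210,-23],0],
  [[-160,-255,-28],0],
  [[-160,-300,-33],0],
  [[-160,-345,-38],0],
])

```text
time: 4.95
tool_pos: [538.6, -57.6, 194.6]
tcp_rot: [141.1, 90.0, -39.0]
ft_force: [0.3, 0.0, -0.9]
finger_gap: 35.3
```

```bash
python3 g.py 548,17.5,130 548,17.5,47.2
```

```text
t 4.95 tcp [538.6 -57.6 194.6] gap 35.3 F [ 0.3  0.  -0.9]
tool axes [[0.001, -0.0, -1.0], [-0.001, -1.0, 0.0], [-1.0, 0.001, -0.001]] q [-12.  -0.  97.  -0.  83.  79.]
turn to put jaw on world y: [np.float64(179.9), np.float64(-0.1)]
[548.   17.5 130. ] -> [ 64.6 -75.2  -9.3]
[548.   17.5  47.2] -> [147.4 -75.2  -9.3]
```

Call:
move_arm([
  [[0,-35,-4],0],
  [[0,-62,-8],0],
  [[30,-75,-9],0],
  [[70,-75,-9],0],
  [[105,-75,-9],0],
  [[125,-75,-9],0],
  [[132,-75,-9],0],
  [[132,-75,-9],0],
])

```text
time: 5.95
tool_pos: [547.3, 17.3, 62.3]
tcp_rot: [30.5, 90.0, -149.5]
ft_force: [0.1, 0.5, -0.7]
finger_gap: 35.2
```

```bash
python3 g.py 548,17.5,47.2
python3 - <<'E'
from h import *
im,d=r.snapshot('side');cv2.imwrite('pics/s2.png',cv2.resize(im[160:320,230:430,::-1],None,fx=4,fy=4,interpolation=2)[:600])
W=world('side',d)
for k in('blue','black'):
    for b in blobs(im,W,d,k,30):
        if 400<b[2][0]<700: print(k,*b)
E
```

```text
t 5.95 tcp [547.3  17.3  62.3] gap 35.2 F [ 0.1  0.5 -0.7]
tool axes [[-0.001, -0.0, -1.0], [-0.001, -1.0, 0.0], [-1.0, 0.001, 0.001]] q [ -4.   8. 103.  -0.  69.  87.]
turn to put jaw on world y: [np.float64(179.9), np.float64(-0.1)]
[548.   17.5  47.2] -> [15.1 -0.2 -0.7]
blue [424. 177.] 115 [ 458.2 -276.7  134.5] [ 458.2 -277.1] [33.1 36.1]
blue [316. 221.] 114 [538.6  16.3 111.3] [540.3  17. ] [27.5 40.7]
blue [210. 276.] 199 [553.9 303.  109.5] [556.7 302.5] [34.8 33. ]
blue [187. 342.] 238 [479.1 416.3  59.4] [480.2 416. ] [33.8 33.2]
black [636.  66.] 139 [  410.4 -1443.4   130.4] [  407.1 -1452.8] [ 67.8 166.6]
black [284.  94.] 624 [548.9  84.6 445.8] [548.4  84.4] [62.9  7.1]
black [290. 137.] 31 [568.8  56.3 326.3] [569.8  56.3] [13.4  5.5]
black [280. 230.] 194 [675.1  12.4  11.2] [675.9  13.1] [52.7 53.8]
black [314. 254.] 169 [542.1  21.5  11. ] [545.6  16.8] [51.2 55.6]
black [331. 265.] 197 [485.5  20.3  11.2] [486.9  20.6] [42.1 51.3]
```

View pics/s2.png

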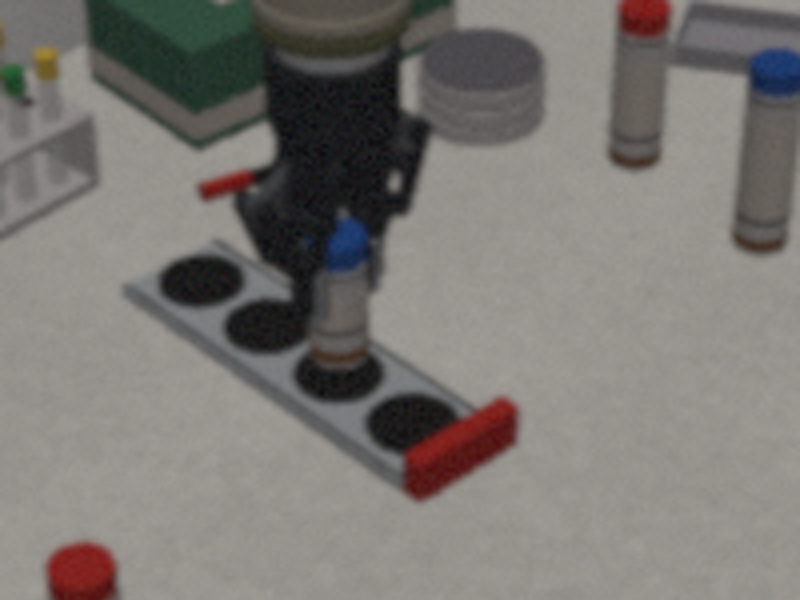

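The jar hangs upright above pad2, about 15 mm up and 2 mm short along +x. I'll lower it, touch down and release.

Call:
move_arm([
  [[5,0,-1],0],
  [[10,0,-2],0],
  [[13,0,-2],0],
  [[15.2,0,-2],0],
  [[15.2,0,-2],0],
  [[15.2,0,-2],0],
  [[15.2,0,-2],0],
])

```text
time: 6.88
tool_pos: [550.2, 17.3, 48.1]
tcp_rot: [160.7, 89.9, -19.3]
ft_force: [-0.8, -0.6, -0.4]
finger_gap: 35.4
```

```bash
python3 g.py
```

```text
t 6.875 tcp [550.2  17.3  48.1] gap 35.4 F [-0.8 -0.6 -0.4]
tool axes [[0.001, -0.0, -1.0], [-0.001, -1.0, 0.0], [-1.0, 0.001, -0.001]] q [ -4.   9. 103.  -0.  67.  87.]
turn to put jaw on world y: [np.float64(179.9), np.float64(-0.1)]
```

Call:
move_arm([
  [[0.7,0,1],0],
  [[1.4,0,1],0],
  [[1.8,0,1],0],
  [[1.8,0,1],0],
])

```text
time: 7.38
tool_pos: [549.4, 17.3, 46.7]
tcp_rot: [163.3, 89.9, -16.8]
ft_force: [-2.1, 0.7, 4.2]
finger_gap: 35.5
```

Call:
move_arm([
  [[0,0,0],0],
  [[0,0,0],0],
  [[0,0,0],0],
  [[0,0,0],0],
  [[0,0,0],0],
  [[0,0,0],0],
], jaw=1)

```text
time: 8.12
tool_pos: [549.3, 17.3, 46.7]
tcp_rot: [163.1, 89.9, -17.0]
ft_force: [-0.4, -0.5, 0.2]
finger_gap: 85.9
```

```bash
python3 g.py 548,17.5,230 461,-278,230
```

```text
t 8.125 tcp [549.3  17.3  46.7] gap 85.9 F [-0.4 -0.5  0.2]
tool axes [[0.002, -0.0, -1.0], [-0.001, -1.0, 0.0], [-1.0, 0.001, -0.002]] q [ -4.   9. 103.  -0.  67.  87.]
turn to put jaw on world y: [np.float64(179.9), np.float64(-0.1)]
[548.   17.5 230. ] -> [-183.3   -0.2    1.1]
[ 461 -278  230] -> [-183.3  295.4   87.7]
```

Touchdown gave 4.2 N and the release was clean. Next I'll go up and over to jar135.

Call:
move_arm([
  [[-40,0,0],0],
  [[-90,0,0],0],
  [[-140,0,0],0],
  [[-175,15,5],0],
  [[-183,60,18],0],
  [[-183,110,33],0],
  [[-183,160,48],0],
  [[-183,210,62],0],
  [[-183,260,77],0],
  [[-183,295,87.5],0],
  [[-183,295,87.5],0],
  [[-183,295,87.5],0],
])

```text
time: 9.62
tool_pos: [461.3, -277.2, 229.6]
tcp_rot: [-179.3, 89.9, 0.6]
ft_force: [0.1, 0.1, -0.6]
finger_gap: 85.4
```

```bash
python3 g.py 461,-278,76
python3 - <<'E'
from h import *
for n in('top','side'):
  im,d=r.snapshot(n);W=world(n,d)
  for k in('blue','black'):
    for b in blobs(im,W,d,k,30):
        if 400<b[2][0]<700 and b[2][2]<140: print(n,k,*b)
E
```

```text
t 9.625 tcp [ 461.3 -277.2  229.6] gap 85.4 F [ 0.1  0.1 -0.6]
tool axes [[0.002, 0.0, -1.0], [-0.002, -1.0, -0.0], [-1.0, 0.002, -0.002]] q [-37.  -2.  95.   0.  87.  54.]
turn to put jaw on world y: [np.float64(179.9), np.float64(-0.1)]
[ 461 -278   76] -> [153.6   0.8   0.5]
top blue [159. 242.] 212 [557.7 299.9 110.9] [558.3 299.5] [28.2 30.6]
top blue [310. 245.] 219 [549.2  17.2  97.1] [549.   17.2] [29.  30.6]
top blue [107. 283.] 215 [483.7 413.3  61. ] [483.6 413.6] [29.3 32.4]
top black [312. 187.] 447 [677.8  11.8  12. ] [678.1  11.4] [47.1 48. ]
top black [311. 218.] 462 [613.4  14.9  11.8] [613.7  15.1] [48.5 49.9]
top black [310. 255.] 145 [536.8  18.6  12. ] [542.3  17.8] [37.6 49.4]
top black [309. 280.] 474 [483.7  19.8  11.9] [483.7  20.5] [47.2 49.3]
side blue [424. 178.] 117 [ 457.9 -275.8  134.7] [ 458.  -278.2] [32.5 40.9]
side blue [313. 226.] 135 [545.1  19.3  95.8] [546.2  16.9] [33.8 36. ]
side blue [210. 276.] 198 [554.  302.6 109.5] [554.7 301.8] [34.4 32.5]
side blue [187. 342.] 239 [479.1 416.3  59.4] [479.5 416.3] [35.4 33.4]
side black [636.  66.] 142 [  413.2 -1448.7   130. ] [  409.  -1453.6] [ 68.9 166.4]
side black [280. 230.] 192 [675.3  11.8  11. ] [675.5  11.2] [51.5 54.8]
side black [296. 241.] 206 [611.3  15.1  10.9] [610.5  13.3] [51.9 53.4]
side black [314. 255.] 103 [538.8  23.7  11.1] [544.6  19.1] [50.1 50.8]
side black [331. 265.] 200 [485.7  20.3  11. ] [486.6  20.4] [42.2 53.3]
```

jar85 reads (549.2, 17.2) from the top camera and pad2's centre (548.6, 17.6), so it is well centred. Next is jar135.

Call:
move_arm([
  [[45,0,-0.5],0],
  [[90,0.5,-0.5],0],
  [[125,1,-0.5],0],
  [[145,1,-0.5],0],
  [[152,1,-0.5],0],
  [[152,1,-0.5],0],
  [[152,1,-0.5],0],
])

```text
time: 10.6
tool_pos: [463.3, -278.0, 79.1]
tcp_rot: [157.3, 89.8, -22.7]
ft_force: [0.5, -0.6, 0.5]
finger_gap: 85.5
```

Call:
move_arm([
  [[0,0,0],0],
  [[0,0,0],0],
  [[0,0,0],0],
  [[0,0,0],0],
  [[0,0,0],0],
  [[0,0,0],0],
  [[0,0,0],0],
  [[0,0,0],0],
], jaw=-1, squeeze=28)

```text
time: 11.6
tool_pos: [463.6, -278.3, 79.5]
tcp_rot: [152.7, 89.7, -27.3]
ft_force: [-0.1, -1.1, 5.6]
finger_gap: 35.4
```

```bash
python3 g.py 678.3,12.2,150
```

```text
t 11.6 tcp [ 463.6 -278.3   79.5] gap 35.4 F [-0.1 -1.1  5.6]
tool axes [[0.004, -0.002, -1.0], [0.0, -1.0, 0.002], [-1.0, -0.0, -0.004]] q [-36.   5. 104.   0.  70.  54.]
turn to put jaw on world y: [np.float64(-180.0), np.float64(0.0)]
[678.3  12.2 150. ] -> [ -70.2 -290.2 -215.1]
```

Call:
move_arm([
  [[-20,0,0],0],
  [[-60,0,0],0],
  [[-95,0,0],0],
  [[-110,-15,-11],0],
  [[-110,-48,-36],0],
  [[-110,-83,-62],0],
  [[-110,-118,-88],0],
  [[-110,-153,-114],0],
  [[-110,-188,-140],0],
  [[-110,-223,-166],0],
  [[-110,-255,-190],0],
  [[-110,-277,-206],0],
])

```text
time: 13.1
tool_pos: [668.9, 2.3, 187.5]
tcp_rot: [131.9, 89.9, -48.0]
ft_force: [0.7, -0.1, -0.5]
finger_gap: 35.3
```

```bash
python3 g.py 679,12.2,100
```

```text
t 13.1 tcp [668.9   2.3 187.5] gap 35.3 F [ 0.7 -0.1 -0.5]
tool axes [[0.001, -0.001, -1.0], [0.002, -1.0, 0.001], [-1.0, -0.002, -0.001]] q [-4. 19. 76. -0. 84. 86.]
turn to put jaw on world y: [np.float64(-179.9), np.float64(0.1)]
[679.   12.2 100. ] -> [ 87.5 -10.  -10. ]
```

Call:
move_arm([
  [[0,-10,-10],0],
  [[25,-10,-10],0],
  [[55,-10,-10],0],
  [[75,-10,-10],0],
  [[84,-10,-10],0],
  [[87,-10,-10],0],
  [[87,-10,-10],0],
  [[87,-10,-10],0],
])

```text
time: 14.1
tool_pos: [679.8, 12.1, 101.9]
tcp_rot: [158.1, 89.8, -21.8]
ft_force: [-0.6, 0.9, -0.8]
finger_gap: 35.2
```

```bash
python3 g.py 679,12.2,90.5
python3 - <<'E'
from h import *
im,d=r.snapshot('side');cv2.imwrite('pics/s3.png',cv2.resize(im[110:310,210:410,::-1],None,fx=3,fy=3,interpolation=2)[:600])
W=world('side',d)
for k in('blue','black'):
    for b in blobs(im,W,d,k,30):
        if 400<b[2][0]<700: print(k,*b)
E
```

```text
t 14.1 tcp [679.8  12.1 101.9] gap 35.2 F [-0.6  0.9 -0.8]
tool axes [[0.003, -0.001, -1.0], [0.002, -1.0, 0.001], [-1.0, -0.002, -0.003]] q [-3. 24. 79. -0. 76. 87.]
turn to put jaw on world y: [np.float64(-179.9), np.float64(0.1)]
[679.   12.2  90.5] -> [11.4 -0.1  0.9]
blue [279. 182.] 113 [671.7   9.5 156.9] [675.2   8.9] [33.8 43.1]
blue [313. 226.] 132 [544.6  19.6  95.6] [545.8  17.4] [33.5 35.9]
blue [210. 276.] 199 [554.2 302.8 109.5] [555.3 302.6] [34.1 31.9]
blue [187. 342.] 234 [479.  416.4  59.4] [480.1 416.5] [36.  32.7]
black [241.  57.] 537 [678.9  79.6 484.3] [679.5  79.9] [64.4  8.1]
black [636.  66.] 137 [  413.2 -1449.2   130.6] [  408.7 -1451.7] [ 69.4 165.9]
black [332.  78.] 54 [438.9  67.9 487.3] [437.2  66.4] [42.6 16.9]
black [280. 231.] 137 [670.6  15.9  10.9] [674.4  14. ] [52.4 53.5]
black [296. 241.] 202 [611.1  15.3  10.9] [610.9  14.1] [51.  54.2]
black [314. 255.] 102 [538.2  23.9  11.3] [546.   18.9] [52.7 51.8]
black [331. 265.] 198 [485.6  20.1  11.1] [487.8  21.7] [39.8 57.1]
```

View pics/s3.png

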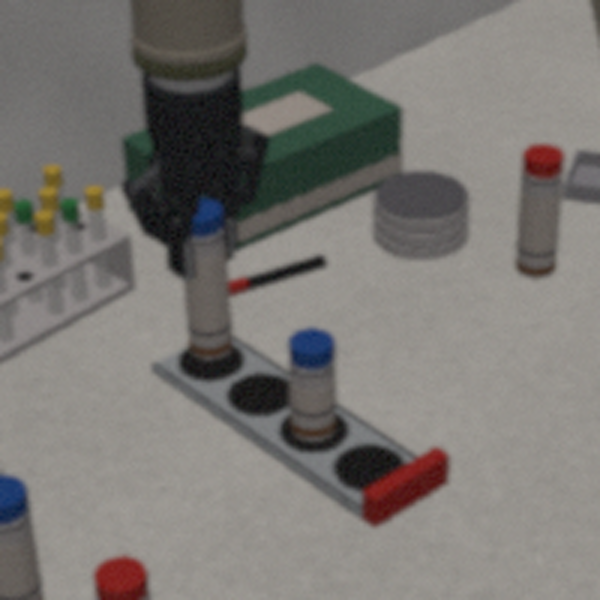

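jar135 hangs upright over pad4 and jar85 stands on pad2. I'll lower it the remaining 11.4 mm or so.

Call:
move_arm([
  [[4,0,0.5],0],
  [[8,0,0.5],0],
  [[10,0,0.5],0],
  [[11,0,0.5],0],
  [[12,0,0.5],0],
  [[12.4,0,0.5],0],
  [[12.4,0,0.5],0],
])

```text
time: 15.02
tool_pos: [679.8, 12.1, 90.6]
tcp_rot: [162.2, 89.7, -17.7]
ft_force: [-1.9, -0.7, 5.8]
finger_gap: 35.2
```

```bash
python3 g.py 679,12.2,90.5
```

```text
t 15.025 tcp [679.8  12.1  90.6] gap 35.2 F [-1.9 -0.7  5.8]
tool axes [[0.004, -0.001, -1.0], [0.002, -1.0, 0.001], [-1.0, -0.002, -0.004]] q [-3. 25. 79. -0. 75. 87.]
turn to put jaw on world y: [np.float64(-179.9), np.float64(0.1)]
[679.   12.2  90.5] -> [ 0.1 -0.1  0.8]
```

Call:
move_arm([
  [[0,0,0],0],
  [[0,0,0],0],
  [[0,0,0],0],
  [[0,0,0],0],
  [[0,0,0],0],
  [[0,0,0],0],
], jaw=1)

```text
time: 15.78
tool_pos: [679.8, 12.1, 90.5]
tcp_rot: [161.9, 89.8, -18.0]
ft_force: [-0.1, 0.3, -0.5]
finger_gap: 85.4
```

Call:
move_arm([
  [[-40,0,0],0],
  [[-85,0,0],0],
  [[-125,0,0],0],
  [[-140,-20,8],0],
  [[-140,-65,27],0],
  [[-140,-110,46],0],
  [[-140,-155,65],0],
  [[-140,-200,84],0],
  [[-140,-245,103],0],
  [[-140,-280,118],0],
  [[-140,-288,121],0],
  [[-140,-288,121],0],
])

```text
time: 17.27
tool_pos: [556.6, 300.6, 228.7]
tcp_rot: [143.8, 89.8, -36.0]
ft_force: [-0.0, -1.1, -0.4]
finger_gap: 85.3
```

```bash
python3 g.py 558,299.8,55
python3 - <<'E'
from h import *
for n in('top','side'):
  im,d=r.snapshot(n);W=world(n,d)
  for k in('blue','red'):
    for b in blobs(im,W,d,k,30):
        if 400<b[2][0]<700 and b[2][2]<160: print(n,k,*b)
E
```

```text
t 17.275 tcp [556.6 300.6 228.7] gap 85.3 F [-0.  -1.1 -0.4]
tool axes [[0.003, -0.002, -1.0], [0.004, -1.0, 0.002], [-1.0, -0.004, -0.003]] q [ 24.  12.  80.  -0.  87. 114.]
turn to put jaw on world y: [np.float64(-179.8), np.float64(0.2)]
[558.  299.8  55. ] -> [173.7   0.4  -0.9]
top blue [312. 174.] 207 [676.5  11.5 146.9] [677.3  11.1] [29.1 27.6]
top blue [310. 245.] 216 [549.3  17.1  96.9] [549.   17.3] [28.8 30.5]
top blue [159. 245.] 126 [552.2 300.1 110.4] [550.9 300. ] [17.5 32.5]
top blue [ 19. 272.] 304 [508.6 611.6  12.5] [496.6 612.5] [100.1  39. ]
top red [478. 224.] 226 [ 583.9 -298.3  120.9] [ 584.2 -298.7] [30.6 33.5]
top red [178. 290.] 228 [468.5 272.4  75.8] [468.5 272.4] [28.9 31.4]
top red [309. 300.] 203 [443.7  21.8  31.1] [443.4  21.7] [10.9 74.4]
side blue [277. 185.] 148 [674.4  13.3 145.4] [676.6  12.7] [41.8 36.5]
side blue [313. 226.] 135 [545.   19.   95.5] [546.2  18.1] [31.  33.7]
side blue [210. 276.] 198 [553.9 302.9 109.2] [554.7 302.8] [37.6 36.1]
side blue [187. 342.] 237 [479.2 416.3  59.8] [479.3 416.2] [34.7 32.9]
side red [391. 163.] 105 [ 580.6 -296.9  119.2] [ 580.3 -297.5] [30.9 36.7]
side red [344. 271.] 357 [439.9  25.7  29.1] [441.2  24.1] [20.8 79. ]
side red [250. 304.] 212 [464.1 275.   74.4] [467.3 274.9] [37.8 34.2]
```

jar135 is within about 2 mm of the centre of pad4. Next is jar110.

Call:
move_arm([
  [[45,0,-1],0],
  [[90,0.5,-1],0],
  [[130,0.5,-1],0],
  [[160,0.5,-1],0],
  [[172,0.5,-1],0],
  [[173,0.5,-1],0],
  [[173,0.5,-1],0],
])

```text
time: 18.25
tool_pos: [560.5, 298.6, 57.9]
tcp_rot: [169.8, 89.7, -10.1]
ft_force: [-0.0, -0.4, -0.9]
finger_gap: 85.5
```

Call:
move_arm([
  [[0,0,0],0],
  [[0,0,0],0],
  [[0,0,0],0],
  [[0,0,0],0],
  [[0,0,0],0],
  [[0,0,0],0],
  [[0,0,0],0],
  [[0,0,0],0],
], jaw=-1)

```text
time: 19.25
tool_pos: [560.9, 299.0, 58.5]
tcp_rot: [176.9, 89.6, -3.0]
ft_force: [0.9, 0.9, 6.0]
finger_gap: 35.7
```

```bash
python3 g.py 613.6,15,180
```

```text
t 19.25 tcp [560.9 299.   58.5] gap 35.7 F [0.9 0.9 6. ]
tool axes [[0.007, -0.0, -1.0], [0.001, -1.0, 0.0], [-1.0, -0.001, -0.007]] q [ 24.  20.  89.  -0.  70. 114.]
turn to put jaw on world y: [np.float64(-179.9), np.float64(0.1)]
[613.6  15.  180. ] -> [-121.   284.1  -53.2]
```

At this grip height the gripper's body would come down to about 142 mm beside jar135, whose top is at 146 mm. I'll regrip about 10 mm higher.

Call:
move_arm([
  [[0,0,0],0],
  [[0,0,0],0],
  [[0,0,0],0],
  [[0,0,0],0],
  [[-4,0,1.5],0],
  [[-10,0,2.8],0],
  [[-10,0,2.8],0],
  [[-10,0,2.8],0],
], jaw=1)

```text
time: 20.25
tool_pos: [558.2, 299.0, 68.8]
tcp_rot: [178.3, 89.6, -1.6]
ft_force: [-0.0, 0.2, 0.2]
finger_gap: 85.4
```

Call:
move_arm([
  [[0,0,0],0],
  [[0,0,0],0],
  [[0,0,0],0],
  [[0,0,0],0],
  [[0,0,0],0],
  [[0,0,0],0],
  [[0,0,0],0],
  [[0,0,0],0],
], jaw=-1)

```text
time: 21.25
tool_pos: [558.1, 299.0, 68.7]
tcp_rot: [178.1, 89.6, -1.9]
ft_force: [0.5, 0.8, 0.0]
finger_gap: 35.6
```

```bash
python3 g.py 613.6,15,180
```

```text
t 21.25 tcp [558.1 299.   68.7] gap 35.6 F [0.5 0.8 0. ]
tool axes [[0.007, -0.0, -1.0], [0.001, -1.0, 0.0], [-1.0, -0.001, -0.007]] q [ 24.  19.  89.  -0.  71. 114.]
turn to put jaw on world y: [np.float64(-179.9), np.float64(0.1)]
[613.6  15.  180. ] -> [-110.8  284.1  -55.9]
```

Call:
move_arm([
  [[-20,0,0],0],
  [[-60,0,0],0],
  [[-100,0,0],0],
  [[-125,10,-2],0],
  [[-130,45,-9],0],
  [[-130,85,-17],0],
  [[-130,125,-25],0],
  [[-130,165,-32],0],
  [[-130,205,-40],0],
  [[-130,240,-47],0],
  [[-130,265,-52],0],
  [[-130,280,-55],0],
])

```text
time: 22.75
tool_pos: [612.9, 17.7, 200.6]
tcp_rot: [176.8, 89.5, -3.2]
ft_force: [0.2, 0.3, -1.1]
finger_gap: 35.3
```

```bash
python3 g.py 613.6,15,91
```

```text
t 22.75 tcp [612.9  17.7 200.6] gap 35.3 F [ 0.2  0.3 -1.1]
tool axes [[0.008, -0.0, -1.0], [0.0, -1.0, 0.0], [-1.0, -0.0, -0.008]] q [-3. 10. 86. -0. 84. 87.]
turn to put jaw on world y: [np.float64(-180.0), np.float64(0.0)]
[613.6  15.   91. ] -> [109.6   2.7   0.2]
```

Call:
move_arm([
  [[10,2.7,0.2],0],
  [[40,2.7,0.2],0],
  [[70,2.7,0.2],0],
  [[93,2.7,0.2],0],
  [[104,2.7,0.2],0],
  [[108,2.7,0.2],0],
  [[108,2.7,0.2],0],
  [[108,2.7,0.2],0],
])

```text
time: 23.75
tool_pos: [614.5, 15.0, 93.9]
tcp_rot: [176.9, 89.4, -3.1]
ft_force: [-0.2, 0.6, -1.6]
finger_gap: 35.2
```

```bash
python3 g.py 613.6,15,79.7
python3 - <<'E'
from h import *
im,d=r.snapshot('side');cv2.imwrite('pics/s4.png',cv2.resize(im[110:310,210:410,::-1],None,fx=3,fy=3,interpolation=2)[:600])
W=world('side',d)
for k in('blue','black'):
    for b in blobs(im,W,d,k,30):
        if 400<b[2][0]<700: print(k,*b)
E
```

```text
t 23.75 tcp [614.5  15.   93.9] gap 35.2 F [-0.2  0.6 -1.6]
tool axes [[0.01, -0.001, -1.0], [0.0, -1.0, 0.001], [-1.0, -0.0, -0.01]] q [-3. 15. 91.  0. 73. 87.]
turn to put jaw on world y: [np.float64(-180.0), np.float64(0.0)]
[613.6  15.   79.7] -> [14.2 -0.   1. ]
blue [296. 200.] 113 [607.3  13.6 135.2] [609.3  15.6] [28.7 37.3]
blue [313. 226.] 132 [544.6  19.6  95.7] [545.3  18. ] [31.7 34.9]
blue [187. 342.] 237 [479.1 416.2  59.3] [481.2 416.4] [34.9 33.7]
black [263.  70.] 591 [612.9  82.  477.1] [612.1  82.2] [63.9  7.1]
black [636.  66.] 140 [  411.1 -1442.6   130.1] [  407.9 -1454.7] [ 70.7 174.7]
black [308. 200.] 53 [603.2  -5.9 117.6] [604.5  -8.1] [10.  16.6]
black [278. 232.] 63 [670.8  24.7  11.4] [675.5  18.7] [50.7 42.1]
black [297. 242.] 155 [606.6  18.6  11.2] [610.6  14.2] [51.9 53.7]
black [314. 255.] 101 [538.8  23.8  11.1] [545.8  18.2] [52.5 50.7]
black [331. 265.] 197 [485.8  20.4  11.1] [488.3  20.7] [39.5 52.4]
```

View pics/s4.png

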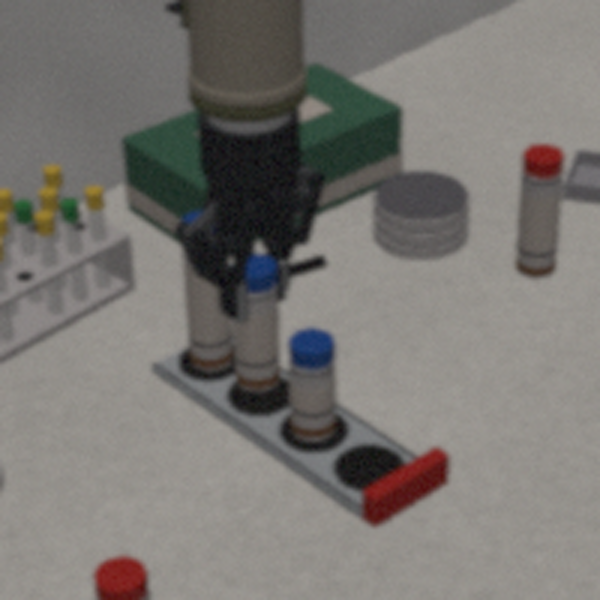

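jar110 hangs upright over pad3 between its neighbours, clear of both. I'll lower it.

Call:
move_arm([
  [[5,0,1],0],
  [[9,0,1],0],
  [[12,0,1],0],
  [[13.5,0,1],0],
  [[14.5,0,1],0],
  [[15,0,1],0],
  [[15.2,0,1],0],
  [[15.2,0,1],0],
])

```text
time: 24.8
tool_pos: [614.1, 15.0, 79.7]
tcp_rot: [177.3, 89.3, -2.6]
ft_force: [-2.5, 1.5, 5.5]
finger_gap: 35.1
```

```bash
python3 g.py 613.6,15,79.7
```

```text
t 24.8 tcp [614.1  15.   79.7] gap 35.1 F [-2.5  1.5  5.5]
tool axes [[0.012, -0.001, -1.0], [0.0, -1.0, 0.001], [-1.0, -0.0, -0.012]] q [-3. 16. 92.  0. 71. 87.]
turn to put jaw on world y: [np.float64(-180.0), np.float64(0.0)]
[613.6  15.   79.7] -> [-0.   0.   0.5]
```

Call:
move_arm([
  [[0,0,0],0],
  [[0,0,0],0],
  [[0,0,0],0],
  [[0,0,0],0],
  [[0,0,0],0],
  [[-25,0,-0.3],0],
  [[-70,0,-0.8],0],
  [[-120,0,-1.5],0],
  [[-150,0,-1.8],0],
  [[-150,0,-1.8],0],
], jaw=1)

```text
time: 26.05
tool_pos: [616.1, 15.0, 233.6]
tcp_rot: [177.2, 89.0, -2.8]
ft_force: [0.2, 0.1, -0.6]
finger_gap: 85.1
```

Call:
move_arm([
  [[0,-20,6],0],
  [[0,-65,21],0],
  [[0,-110,36],0],
  [[0,-155,51],0],
  [[0,-200,65],0],
  [[0,-245,80],0],
  [[0,-290,95],0],
  [[0,-335,110],0],
  [[0,-375,122],0],
  [[0,-397,129],0],
  [[0,-398,130],0],
  [[0,-398,130],0],
])

```text
time: 27.55
tool_pos: [486.0, 412.2, 230.2]
tcp_rot: [173.6, 89.0, -6.4]
ft_force: [-0.1, 0.7, -0.8]
finger_gap: 85.1
```

```bash
python3 g.py 483.3,414,20
python3 - <<'E'
from h import *
for n in('top','side'):
  im,d=r.snapshot(n);W=world(n,d)
  for k in('blue','red','black'):
    for b in blobs(im,W,d,k,30):
        if 400<b[2][0]<700 and b[2][2]<160: print(n,k,*b)
E
```

```text
t 27.55 tcp [486.  412.2 230.2] gap 85.1 F [-0.1  0.7 -0.8]
tool axes [[0.017, -0.002, -1.0], [-0.0, -1.0, 0.002], [-1.0, 0.0, -0.017]] q [ 36.  13.  80.  -1.  87. 126.]
turn to put jaw on world y: [np.float64(180.0), np.float64(-0.0)]
[483.3 414.   20. ] -> [210.1  -2.2   6.4]
top blue [312. 174.] 209 [676.8  11.5 146.5] [676.4  11.1] [30.9 27.6]
top blue [310. 210.] 214 [613.   16.4 121.8] [613.4  16.5] [30.5 30. ]
top blue [  9. 235.] 460 [582.8 635.7  12.7] [581.5 634.7] [62.1 42.3]
top blue [310. 245.] 218 [549.3  17.4  96.7] [549.1  17.2] [29.1 30.6]
top blue [107. 283.] 225 [483.6 413.9  60.7] [483.7 414.9] [29.3 33.9]
top blue [ 26. 311.] 63 [427.5 593.6  12.4] [426.5 593.7] [20.3 19. ]
top red [478. 224.] 232 [ 583.7 -298.1  120.9] [ 584.1 -298.6] [30.7 32.7]
top red [178. 290.] 228 [468.4 272.4  75.9] [468.5 273.1] [28.9 33.5]
top red [309. 300.] 204 [443.5  21.8  30.9] [443.4  21.7] [10.8 74.3]
top black [312. 192.] 169 [668.2  12.2  11.6] [672.7  12.3] [37.2 50.1]
top black [313. 223.] 176 [603.   11.9  12.1] [607.4  15.1] [39.3 49.9]
top black [310. 254.] 161 [537.7  17.
[... 276 characters left out ...]
34 [609.1  19.  120.9] [608.3  19.4] [33.1 36.1]
side blue [313. 226.] 131 [544.4  19.3  95.8] [544.9  18.4] [31.6 32.1]
side blue [187. 342.] 239 [479.5 416.1  59.3] [481.  414.9] [34.2 35.3]
side red [391. 163.] 103 [ 579.3 -296.7  119.3] [ 580.6 -297.2] [35.6 35.3]
side red [344. 271.] 359 [439.8  25.1  29.1] [440.4  23.1] [20.1 77.6]
side red [250. 304.] 218 [464.1 274.6  74.5] [465.2 274.3] [33.9 32.9]
side black [278. 232.] 80 [670.1  22.4  11.5] [674.3  13.5] [48.3 48.4]
side black [296. 243.] 92 [603.1  22.2  11.3] [609.4  16.3] [51.8 53.5]
side black [314. 255.] 108 [538.2  23.7  11.3] [545.3  18.5] [51.5 47.6]
side black [331. 265.] 201 [486.1  20.5  10.9] [487.3  19.4] [41.9 53.8]
```

jar110 is centred on pad3 (613.0, 16.4). Last is jar60.

Call:
move_arm([
  [[50,-2,4],0],
  [[100,-2,4.5],0],
  [[145,-2,5],0],
  [[180,-2,5.5],0],
  [[200,-2,6],0],
  [[208,-2,6.4],0],
  [[208,-2,6.4],0],
  [[208,-2,6.4],0],
])

```text
time: 28.65
tool_pos: [485.1, 414.4, 24.5]
tcp_rot: [-179.1, 88.8, 0.9]
ft_force: [0.2, 0.2, 1.0]
finger_gap: 85.7
```

Call:
move_arm([
  [[0,0,0],0],
  [[0,0,0],0],
  [[0,0,0],0],
  [[0,0,0],0],
  [[0,0,0],0],
  [[0,0,0],0],
  [[0,0,0],0],
  [[0,0,0],0],
], jaw=-1)

```text
time: 29.65
tool_pos: [485.4, 414.6, 25.2]
tcp_rot: [-177.8, 88.8, 2.2]
ft_force: [-0.8, -0.9, 5.0]
finger_gap: 35.3
```

```bash
python3 g.py 483.8,20.2,150
```

```text
t 29.65 tcp [485.4 414.6  25.2] gap 35.3 F [-0.8 -0.9  5. ]
tool axes [[0.021, 0.001, -1.0], [-0.001, -1.0, -0.001], [-1.0, 0.001, -0.021]] q [ 36.  23.  90.  -1.  67. 127.]
turn to put jaw on world y: [np.float64(179.9), np.float64(-0.1)]
[483.8  20.2 150. ] -> [-125.2  394.3   -1.5]
```

Call:
move_arm([
  [[-20,0,0],0],
  [[-65,0,0],0],
  [[-110,0,0],0],
  [[-125,5,0],0],
  [[-125,40,-1],0],
  [[-125,85,-2],0],
  [[-125,130,-2.5],0],
  [[-125,175,-3],0],
  [[-125,220,-3],0],
  [[-125,265,-3],0],
  [[-125,310,-3],0],
  [[-125,345,-3],0],
])

```text
time: 31.15
tool_pos: [484.5, 67.6, 149.4]
tcp_rot: [-178.7, 88.9, 1.2]
ft_force: [0.5, 0.6, -0.4]
finger_gap: 35.3
```

```bash
python3 g.py 485,20.2,48
```

```text
t 31.15 tcp [484.5  67.6 149.4] gap 35.3 F [ 0.5  0.6 -0.4]
tool axes [[0.02, 0.0, -1.0], [-0.002, -1.0, -0.0], [-1.0, 0.002, -0.02]] q [  2.  -8. 109.  -0.  77.  92.]
turn to put jaw on world y: [np.float64(179.9), np.float64(-0.1)]
[485.   20.2  48. ] -> [101.4  47.5   1.4]
```

Call:
move_arm([
  [[0,25,0],0],
  [[0,44,0],0],
  [[15,47.5,0.5],0],
  [[50,47.5,1],0],
  [[80,47.5,1.2],0],
  [[95,47.5,1.4],0],
  [[101,47.5,1.4],0],
  [[101,47.5,1.4],0],
  [[101,47.5,1.4],0],
])

```text
time: 32.28
tool_pos: [486.0, 20.2, 49.6]
tcp_rot: [-179.0, 88.7, 0.9]
ft_force: [0.3, -0.7, -1.3]
finger_gap: 35.1
```

```bash
python3 g.py 485,20.2,36.2
python3 - <<'E'
from h import *
im,d=r.snapshot('side');cv2.imwrite('pics/s5.png',cv2.resize(im[110:310,210:410,::-1],None,fx=3,fy=3,interpolation=2)[:600])
W=world('side',d)
for k in('blue','black'):
    for b in blobs(im,W,d,k,30):
        if 400<b[2][0]<700 and b[2][2]<160: print(k,*b)
E
```

```text
t 32.275 tcp [486.   20.2  49.6] gap 35.1 F [ 0.3 -0.7 -1.3]
tool axes [[0.022, 0.0, -1.0], [-0.002, -1.0, -0.0], [-1.0, 0.002, -0.022]] q [ -4.  -2. 114.   0.  66.  86.]
turn to put jaw on world y: [np.float64(179.9), np.float64(-0.1)]
[485.   20.2  36.2] -> [13.3  0.   1.3]
blue [277. 185.] 149 [674.9  12.8 145.4] [678.6  11.9] [38.  36.2]
blue [294. 206.] 132 [608.7  19.3 120.7] [610.5  17.8] [33.3 34.8]
blue [311. 222.] 34 [554.3  16.   96.6] [554.3  15.5] [14.2 23.1]
blue [335. 242.] 127 [477.7  17.8  84.3] [479.2  18.1] [29.9 33.2]
black [278. 232.] 67 [669.6  22.9  11.3] [674.1  18. ] [51.4 46.2]
black [297. 243.] 86 [603.   20.9  11.1] [609.9  13.6] [48.7 55. ]
black [331. 266.] 128 [481.   26.2  11.1] [486.   21.3] [36.7 53.8]
```

View pics/s5.png

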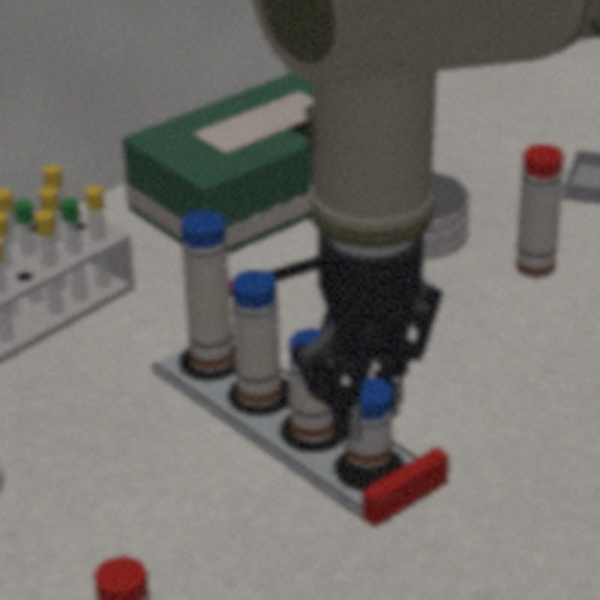

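jar60 hangs upright over pad1, and the other three stand on their pads. I'll lower it.

Call:
move_arm([
  [[5,0,1],0],
  [[9,0,1],0],
  [[11,0,1.2],0],
  [[12.5,0,1.2],0],
  [[13.5,0,1.2],0],
  [[14.3,0,1.2],0],
  [[14.3,0,1.2],0],
  [[14.3,0,1.2],0],
])

```text
time: 33.33
tool_pos: [485.2, 20.2, 36.1]
tcp_rot: [-179.1, 88.7, 0.8]
ft_force: [-5.1, -0.3, 8.5]
finger_gap: 35.0
```

```bash
python3 g.py 485,20.2,36.2
```

```text
t 33.325 tcp [485.2  20.2  36.1] gap 35.0 F [-5.1 -0.3  8.5]
tool axes [[0.022, 0.0, -1.0], [-0.002, -1.0, -0.0], [-1.0, 0.002, -0.022]] q [ -4.  -0. 115.   0.  64.  86.]
turn to put jaw on world y: [np.float64(179.9), np.float64(-0.1)]
[485.   20.2  36.2] -> [-0.1 -0.   0.2]
```

It is in contact with the pad. I'll release, rise, and move off toward +y for the final check.

Call:
move_arm([
  [[0,0,0],0],
  [[0,0,0],0],
  [[0,0,0],0],
  [[0,0,0],0],
  [[0,0,0],0],
  [[-25,0,-0.5],0],
  [[-70,0,-1.5],0],
  [[-120,0,-2.5],0],
  [[-170,0,-3.5],0],
  [[-200,0,-4],0],
  [[-200,0,-4],0],
], jaw=1)

```text
time: 34.7
tool_pos: [486.6, 20.0, 239.5]
tcp_rot: [179.9, 88.4, -0.2]
ft_force: [0.3, 0.5, -0.2]
finger_gap: 85.3
```

Call:
move_arm([
  [[0,-30,0],0],
  [[0,-80,0],0],
  [[0,-130,0],0],
  [[0,-180,0],0],
  [[0,-230,0],0],
  [[0,-250,0],0],
  [[0,-250,0],0],
  [[0,-250,0],0],
])

```text
time: 35.7
tool_pos: [487.0, 268.8, 238.8]
tcp_rot: [177.6, 88.4, -2.5]
ft_force: [0.3, -0.1, 0.4]
finger_gap: 85.2
```

Run:
```python
from h import *
for n in('top','side'):
  im,d=r.snapshot(n);W=world(n,d)
  if n=='top':cv2.imwrite('pics/t9.png',im[:,:,::-1])
  else:cv2.imwrite('pics/s9.png',cv2.resize(im[110:310,210:410,::-1],None,fx=3,fy=3,interpolation=2))
  for k in('blue','red'):
    for b in blobs(im,W,d,k,30):
        if 400<b[2][0]<700 and b[2][2]<160: print(n,k,*b)
```

```text
top blue [312. 174.] 206 [676.9  11.6 146.8] [677.1  11.1] [29.  27.6]
top blue [310. 210.] 207 [612.9  16.2 121.7] [612.7  16.5] [28.8 30. ]
top blue [  7. 231.] 292 [592.6 638.9  12.9] [591.1 637.5] [43.7 36.5]
top blue [310. 245.] 219 [549.3  17.3  96.8] [549.1  17.2] [28.8 30.6]
top blue [309. 280.] 215 [483.5  20.7  72. ] [483.9  20. ] [31.  31.1]
top red [478. 224.] 230 [ 584.1 -298.1  120.7] [ 584.1 -298.5] [30.6 33.3]
top red [178. 292.] 162 [464.2 272.6  75.6] [463.7 273.2] [19.4 33.9]
top red [309. 300.] 203 [443.5  21.1  31.3] [443.4  21.7] [10.9 74.2]
side blue [513. 104.] 65 [ 583.3 -921.3  103.8] [ 583.6 -922. ] [ 4.7 31.7]
side blue [277. 185.] 153 [675.2  13.5 145.6] [675.3  13.3] [36.8 34.6]
side blue [294. 206.] 132 [609.1  18.8 120.5] [609.8  18.2] [33.7 36. ]
side blue [313. 226.] 135 [544.5  19.6  95.6] [545.9  17.7] [32.8 35.8]
side blue [332. 247.] 146 [478.9  23.7  70.7] [480.1  20.9] [30.8 33.4]
side red [391. 163.] 101 [ 579.7 -296.4  119.6] [ 581.9 -297. ] [31.7 37.7]
side red [344. 271.] 353 [439.9  26.   29.2] [441.5  25.9] [21.6 81.3]
side red [250. 304.] 215 [464.3 274.9  74.6] [464.4 274.8] [34.6 34.4]
```

View pics/s9.png

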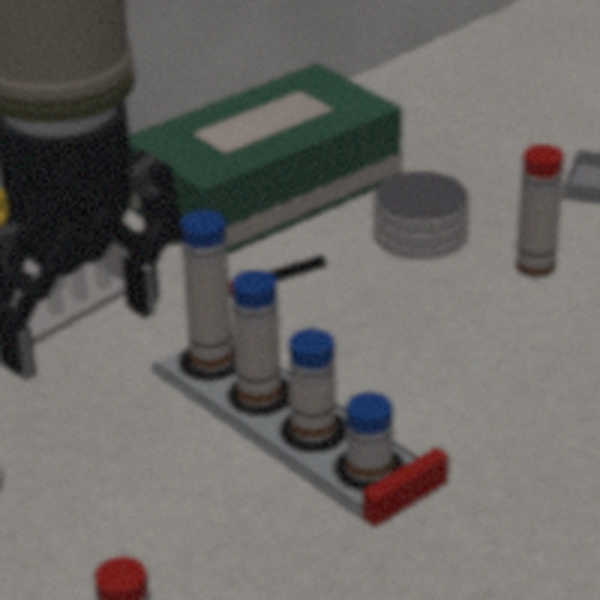

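View pics/t9.png

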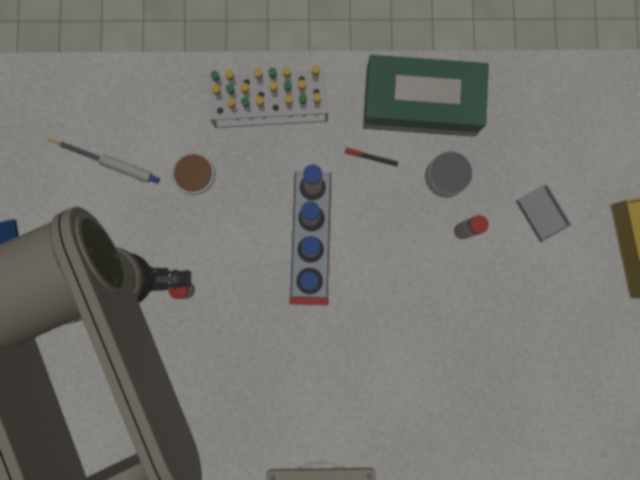

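All four jars stand in height order on their pads, the red-capped jars have not moved, and the robot is clear of everything.

```bash
python3 -c "
from bench import r
print(r.hand_in())"
```

```text
the job is handed in; nothing more can be done
None
```

The four blue-capped jars now stand upright on the pads in height order: jar60 next to the red end block, then jar85, jar110 and jar135 at the far end. The job was handed in at about 36 s of the 104 s allowed, and `hand_in` reports no verdict.

- **Placing:** Each jar was lowered until it touched its pad (4 to 9 N) and then released. I re-gripped jar110 about 10 mm higher before lifting it, so the gripper's body would clear jar135.
- **Centring:** In the last top view, all four jars were within about 2 mm of their pad centres. Their cap tops were at 72, 97, 122 and 147 mm, which matches each jar standing on its pad.
- **Red-capped jars:** red_jar_b read the same as at the start. In the last top view the arm partly hid red_jar_a, but the side camera gave its starting position.
- **Disagreements:** The two cameras differ by 3 to 5 mm in x, for the jars and pads alike. The tool also drifted to a tilt of about 1.6° over the moves, though the jars stood straight once released.

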